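# Third hand: hold a heatsink against an amplifier side panel

## Robot

A 6-joint arm with a two-finger parallel gripper is mounted at the origin on the work surface. World frame = base frame: x ahead of the robot, y to its left, z up, the work surface at z = 0. Lengths are in m, angles in rad, forces in N, time in s.
With the tool pointing down it reaches from about 0.4 to 0.825 m from the base axis. Payload 7 kg.
Tool frame: the origin (TCP) lies at the very end of the fingers, on their centre line; the grasp point (between the pads) lies 19 mm behind it; z points along the fingers, y is the line along which they close (so a half turn about z gives the same grasp; the last joint's range is limited). The gripper opens to 88 mm and grips with 3 to 60 N. Pads are 19 mm wide; open, the fingers measure 130 mm over their backs; the gripper's body (78 mm by 193 mm) begins 47 mm behind the grasp point.
Start: joints at [1.438, 0.359, 0.012, 0, -1.224, -0.288], TCP at [0.276, 0.616, 0.193] pointing down, gripper open.
Joint ranges: [-3.07, 3.07], [-1.43, 2.12], [-1.02, 1.25], [-3.03, 1.67], [-3.05, -0], [-3.03, 3.03]. Speed limits (rad/s): [2.39, 2.39, 3.01, 3.14, 3.14, 3.14].

## Interface

Orientations are given as [roll, pitch, yaw] about the fixed x, y, z axes, in that order (R = Rz(yaw) Ry(pitch) Rx(roll)).
In Python, from station import arm gives the robot as it stands.
- The arm moves only by the tool step_arm, never from a script. Its argument "rows" is a list of rows, each a list of 5 numbers: the shift along the world's x, y, z in m, then the turn about the world's z in rad, then the finger opening in m, from 0 to 0.0876. In form: [[x, y, z, spin, gripper], ...]. A call has 1 to 20 rows; each row is the pose to reach, as a shift and turn from the pose commanded when the call began; what a row does not reach only later rows make up. A row lasts 1/10 s, in which the tool goes at most 50 mm and 8.59 degrees, less where a joint would pass 70% of its speed; a pose out of reach is approached as far as the arm can. A call with a gripper value outside its range is refused whole. The fingers move at their own pace and stop on an object; "newtons" is the grip in N (left out, the last holds). Time passes only in rows, so rows that repeat a pose let the fingers close. It gives the time, the measured TCP pose, the force, the opening and the grip force at its end, in the units of the state.
- arm.get_state(): the state, without advancing time (a new reading comes with each control period).
- arm.grab_frame(name): name is "scene" or "top" or "wrist"; returns a dict with "color" (420x560x3 uint8, blue, green, red), "vfov" (degrees; the focal length in pixels is half the picture's height over the tangent of half this angle, whatever the lens; pixels are square), "cx", "cy" (the principal point, pixels), "rvec" (rotation vector, rad) and "tvec" (3), from world to camera coordinates, as OpenCV has them. Camera axes: x right, y down, z forward; pixel columns grow to the right and rows downward; lengths in m; the calibration is good to about 2 mm. A picture is of the moment at which its call begins. There is no depth.
- arm.job_done(): hands the job in; it is judged then, once.
The state is a dict: "t": time; "q": joint angles; "qd": joint speeds; "joint_efforts": joint torques, N m; "eef_pos": TCP position; "ee_rot": TCP orientation; "force": force on the tool from outside, world axes, zero at the start; "moment": the same for the moment, N m; "width": finger opening in m; "gripper_force": force on a finger pad.
Only numpy, scipy, OpenCV 4.12 (cv2) and the standard library are available. Lean on these libraries where they do the work, as an engineer would, in place of code of your own. Each camera call takes 0.05 s, during which the arm holds its last target. There are 200 camera calls.

## Task

Draw the lock pin out of the jig plate and park it in the slot of the pin rest beside the jig, hanging by its collar, then let go of it. Then bring the finned heatsink, standing on the jig plate, up against the black amplifier side panel, flush and centred on the panel's width, and press it steadily with about 10 N (6 to 15 N is right, never more than 25 N) so that a colleague can drive the screws; after at least 3 s of steady pressing finish while still holding it pressed. Leave the capacitors, the tub and the screwdriver where they are.

Things in the scene. Friction and masses are not known exactly. Their poses are not given: they have to be found in the camera images.
- jig: Assembly jig fixed to the bench: aluminium plate 300 x 140 x 20 mm. Origin at the centre of the plate's underside, on the bench; z up, top of the plate at z = 20 mm. Its x axis points along the plate's long side towards the panel (the pressing direction), y across. The pin's bore, 11.5 mm wide and 18 mm deep, is at x = 0, y = 0. A fixed bracket 100 mm wide, 45 mm above the plate, stands behind the panel at x = 128 to 142 mm.
- panel: Black amplifier side panel, upright across the jig: 100 mm wide (y), 54 mm tall, 6 mm thick. Origin at the centre of the lower edge of the face that the heatsink meets (as at rest: jig x = 75 mm, y = 0, 21 mm above the bench); axes as the jig's. Spring-backed: it gives way along +x by 1 mm per newton, starting from no force, to a stop at 25 mm; so 10 N is 10 mm of give.
- heatsink: Loose finned aluminium heatsink, a 50 x 50 x 60 mm (x, y, z) block in outline, about 0.26 kg, standing on the jig plate on the side of the bore away from the panel, up to 0.3 rad askew. Origin at the centre of its underside; z up. Its solid 10 mm back plate is on the +x side and goes against the panel; seven vertical fins run along x. The y faces (50 mm apart) are the flat outer fins and can be gripped from above. When flush, its origin is 25 mm from the panel's face.
- pin: Loose steel lock pin, upright in the jig's bore between heatsink and panel, blocking the way. Origin at the centre of its foot, z up along it: shank 10 mm in diameter up to 42 mm, collar 26 mm in diameter from 42 to 46 mm, plain round knob 18 mm in diameter from 46 to 80 mm (grip it there). In the bore the foot is 2 mm above the bench. About 0.09 kg.
- rest: Pin rest fixed to the bench beside the jig (on the jig's -y side): dark steel block 56 (x) x 44 (y) x 45 mm (z). Origin at the centre of its underside. A slot 16 mm wide runs from top to bottom and is open at the top and on the -y side, 30 mm deep in y and in the middle of the block's x. The parked pin stands in the slot with its collar lying on the block's top, so its foot is about 3 mm above the bench.
- notch (a point): Point on the middle line of the rest's slot, level with the block's top (45 mm above the bench), 12 mm from the slot's closed end: where the parked pin's axis goes (its collar's underside comes to this height). Axes as the rest's.
- cap_a: Bystander: dark capacitor can, 35 mm in diameter, 50 mm tall, upright. Origin at the centre of its underside.
- cap_b: Bystander: a second capacitor can like it. Origin at the centre of its underside.
- tub: Bystander: small clear tub, 52 mm in diameter, 35 mm tall. Origin at the centre of its underside.
- driver: Bystander: screwdriver lying on the bench, its handle to its -x end. Origin under it at the bench.
Things that resemble listed ones, but are neither listed nor needed, are in the scene too. Leave any pink, purple or red look-alike of the rest alone.

How it is judged:
By the outcome, as a careful person would: the job done as asked, in the order asked, and still so for the second after the job is handed in, while the arm keeps its last pose, push and grip.
It also fails if it takes over 61 s, if anything falls off the work surface, if the arm or the gripper's body presses on something with over 40 N, if the wrist force passes 120 N, or if a joint passes its speed limit or range.

## Working session

There is one attempt and no reset: what is moved stays moved. The work goes in short steps, Python scripts to look and compute and a tool call to move; the robot and the scene stay as the last step left them, time stands still between calls to the robot, and variables do not carry over. Pictures are saved under pics/ and viewed, at most 10 in all, crops included, and the job is handed in when it is done.

Besides the shell and the picture viewer there is one more tool, called after "Request:" as a command line: name --pt "numbers of a row" for each row, then --argument value for the rest. step_arm: Moves the arm, as the interface text tells. Its arguments: {"type":"object","properties":{"rows":{"type":"array"},"newtons":{"type":"number"}},"required":["rows"]}

```bash
mkdir -p pics
cat > h.py <<'E'
import numpy as np, cv2
from station import arm
def grab(n,save=None):
    f=arm.grab_frame(n); img=np.ascontiguousarray(f["color"])
    if save: cv2.imwrite(f"pics/{save}.png",img)
    fl=img.shape[0]/2/np.tan(np.radians(f["vfov"])/2)
    K=np.array([[fl,0,f["cx"]],[0,fl,f["cy"]],[0,0,1.]])
    R=cv2.Rodrigues(np.array(f["rvec"],float))[0]; t=np.array(f["tvec"],float).ravel()
    return dict(img=img,K=K,R=R,t=t)
def onplane(c,u,v,z):
    d=c["R"].T@np.linalg.inv(c["K"])@np.array([u,v,1.]); o=-c["R"].T@c["t"]
    return o+d*(z-o[2])/d[2]
def proj(c,p):
    q=c["K"]@(c["R"]@np.array(p,float)+c["t"]); return q[:2]/q[2]
E
python3 - <<'E'
from h import *
import pickle
fs={n:grab(n) for n in("top","scene")}
pickle.dump(fs,open("f0.pkl","wb"))
for n in fs: cv2.imwrite(f"pics/{n}0.png",cv2.resize(fs[n]["img"],(800,600))); print(n,-fs[n]["R"].T@fs[n]["t"])
s=arm.get_state(); print(s["t"],s["eef_pos"],s["ee_rot"],s["width"])
E
```

```text
top [ 0.42059203 -0.01483237  0.99129205]
scene [1.24415403 0.07108685 0.62819278]
0.1 [0.27555484 0.61563817 0.19192076] [ 3.14008360e+00 -1.36256207e-04 -4.20893899e-01] 0.08758139881487462
```

View pics/top0.png

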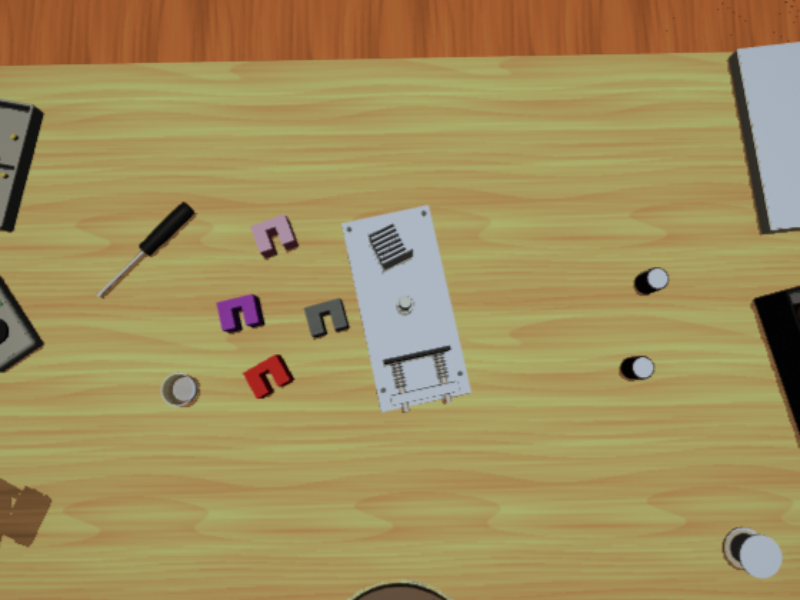

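View pics/scene0.png

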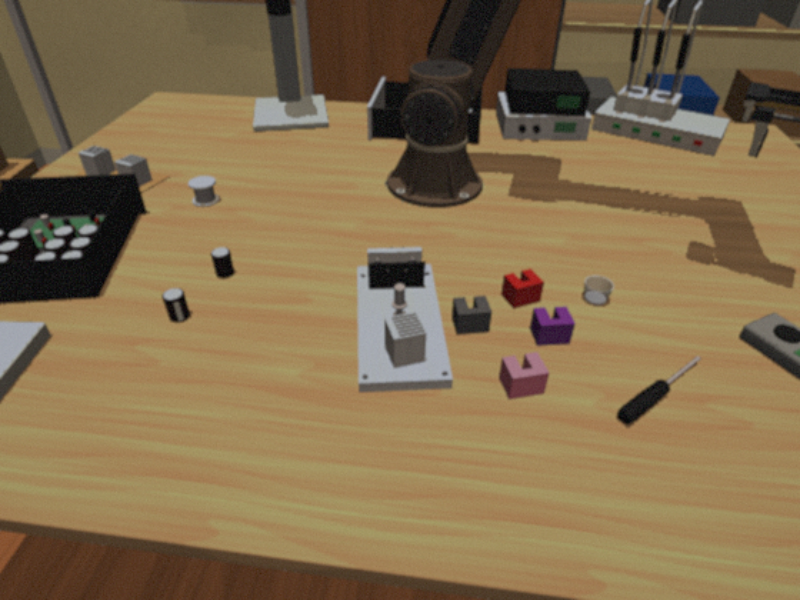

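Both views agree. Lookalikes for the rest, in the top view at 800x600: grey (327,318), pink (275,236), purple (240,313) and red (268,377). I choose the dark grey one, next to the jig. The pin is at (404,304), the heatsink at (390,246) and the panel at (417,355). The jig's +x points towards the robot.

Run:
```python
from h import *
import pickle
c=pickle.load(open("f0.pkl","rb"))["top"]; im=c["img"]
crop=im[130:300,190:350]; cv2.imwrite("pics/crop0.png",cv2.resize(crop,None,fx=4,fy=3.5*4/3.5,interpolation=cv2.INTER_CUBIC)[:600])
k=.7
for n,p,z in [("c1",(343,223),.02),("c2",(429,206),.02),("c3",(470,392),.02),("c4",(382,411),.02),("pin",(404,303),.082),("rest",(327,318),.045)]:
    print(n,onplane(c,p[0]*k,p[1]*k,z).round(4))
# grey rest mask
hsv=cv2.cvtColor(im,cv2.COLOR_BGR2HSV)
m=((hsv[...,1]<70)&(hsv[...,2]<130)).astype(np.uint8)*255
m[:, :205]=0;m[:,248:]=0;m[:200]=0;m[245:]=0
cs=max(cv2.findContours(m,0,2)[0],key=cv2.contourArea)
print(cv2.contourArea(cs),cv2.minAreaRect(cs))
for p in cv2.boxPoints(cv2.minAreaRect(cs)): print(p,onplane(c,*p,.045).round(4))
```

```text
c1 [0.6648 0.077  0.02  ]
c2 [ 0.6897 -0.0587  0.02  ]
c3 [ 0.3984 -0.1146  0.02  ]
c4 [0.3721 0.0197 0.02  ]
pin [ 0.5291 -0.0165  0.082 ]
rest [0.5129 0.0997 0.045 ]
433.5 ((228.01885986328125, 222.06602478027344), (21.56560516357422, 26.647947311401367), 74.05460357666016)
[212.24527 215.35847] [0.5292 0.1355 0.045 ]
[237.86792 208.03773] [0.5441 0.0802 0.045 ]
[243.79245 228.77357] [0.499  0.0677 0.045 ]
[218.1698  236.09431] [0.4843 0.1228 0.045 ]
```

View pics/crop0.png

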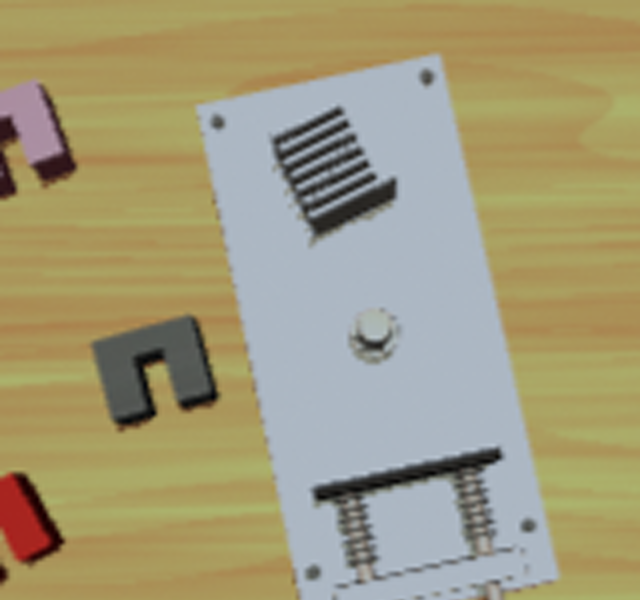

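Request:
step_arm --pt "0.25 -0.6 0.01 0.61 0.05" --pt "0.25 -0.6 0.01 0.61 0.05" --pt "0.25 -0.6 0.01 0.61 0.05" --pt "0.25 -0.6 0.01 0.61 0.05" --pt "0.25 -0.6 0.01 0.61 0.05" --pt "0.25 -0.6 0.01 0.61 0.05" --pt "0.25 -0.6 0.01 0.61 0.05" --pt "0.25 -0.6 0.01 0.61 0.05" --pt "0.25 -0.6 0.01 0.61 0.05" --pt "0.25 -0.6 0.01 0.61 0.05" --pt "0.25 -0.6 0.01 0.61 0.05" --pt "0.25 -0.6 0.01 0.61 0.05" --pt "0.25 -0.6 0.01 0.61 0.05" --pt "0.25 -0.6 0.01 0.61 0.05" --pt "0.25 -0.6 0.01 0.61 0.05" --pt "0.25 -0.6 0.01 0.61 0.05" --pt "0.25 -0.6 0.01 0.61 0.05" --pt "0.25 -0.6 0.01 0.61 0.05"

```text
t: 1.9
eef_pos: [0.5255, 0.0173, 0.2029]
ee_rot: [-3.142, -0.0, 0.191]
force: [-0.8, -0.2, -0.6]
width: 0.0498
gripper_force: 0.0
```

Run:
```python
from h import *
import pickle
c=grab("wrist"); pickle.dump(c,open("w1.pkl","wb")); cv2.imwrite("pics/w1.png",cv2.resize(c["img"],(800,600)))
s=arm.get_state(); print(s["t"],s["eef_pos"],s["ee_rot"],s["width"],s["force"],-c["R"].T@c["t"])
for p in [(.53,-.018,.082),(.5117,.1008,.045)]: print(proj(c,p)/.7)
```

```text
1.95 [0.52552406 0.01719923 0.20289795] [-3.14152224e+00 -2.14631271e-04  1.91218060e-01] 0.04987590680318126 [-0.38752327 -0.4845112  -0.71281463] [0.60320373 0.03213776 0.39337107]
[450.32470732 280.82212251]
[304.00494391 264.39790328]
```

View pics/w1.png

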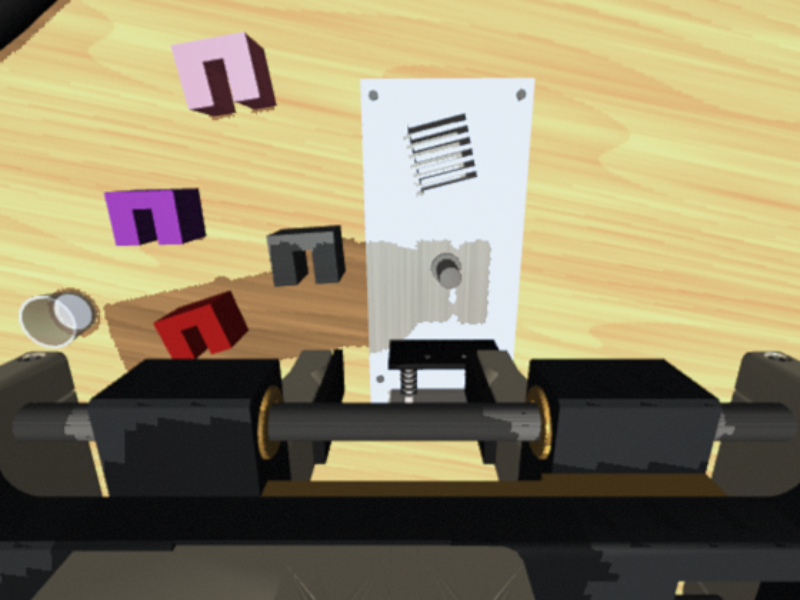

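Run:
```python
from h import *
import pickle
c=pickle.load(open("w1.pkl","rb")); im=c["img"]
k=.7
for n,p,z in [("c1",(361,79),.02),("c2",(534,79),.02),("pintop",(451,278),.082),("rb1",(267,236),.045),("rb2",(341,227),.045),("slot",(306,249),.045)]:
    print(n,onplane(c,p[0]*k,p[1]*k,z).round(4))
crop=im[60:210,180:380]; cv2.imwrite("pics/crop1.png",cv2.resize(crop,None,fx=4,fy=4,interpolation=cv2.INTER_CUBIC))
```

```text
c1 [0.6647 0.0794 0.02  ]
c2 [ 0.6911 -0.0567  0.02  ]
pintop [ 0.5323 -0.018   0.082 ]
rb1 [0.5298 0.1339 0.045 ]
rb2 [0.5488 0.0747 0.045 ]
slot [0.5251 0.1008 0.045 ]
```

View pics/crop1.png

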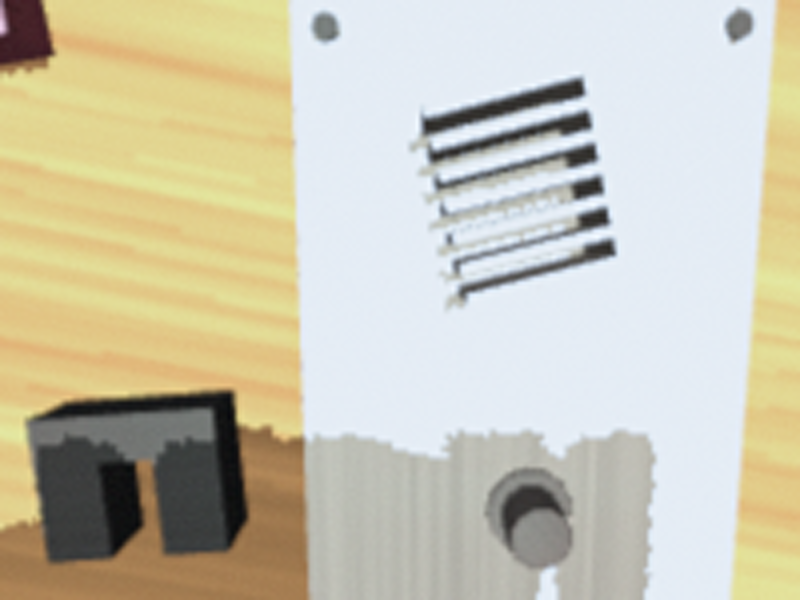

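Request:
step_arm --pt "0.006 -0.035 0 0 0.05" --pt "0.006 -0.035 -0.04 0 0.05" --pt "0.006 -0.035 -0.08 0 0.05" --pt "0.006 -0.035 -0.08 0 0.05" --pt "0.006 -0.035 -0.08 0 0.05" --pt "0.006 -0.035 -0.08 0 0.05"

```text
t: 2.55
eef_pos: [0.5333, -0.0182, 0.125]
ee_rot: [3.141, -0.003, 0.191]
force: [0.1, 0.3, 0.8]
width: 0.0503
gripper_force: 0.0
```

Run:
```python
from h import *
import pickle
s=arm.get_state(); print(s["t"],s["eef_pos"],s["ee_rot"],s["force"])
c=grab("wrist"); pickle.dump(c,open("w2.pkl","wb"))
a=pickle.load(open("f0.pkl","rb"))["scene"]["img"][165:285,235:395]
a=cv2.resize(a,(560,420),interpolation=cv2.INTER_CUBIC)
b=c["img"][0:260,100:420]; b=cv2.resize(b,(560,455))
b=b[:420]
cv2.imwrite("pics/mix.png",cv2.resize(np.hstack([a[:,100:460],b[:,120:]]),(800,420)))
```

```text
2.55 [ 0.53332196 -0.01821641  0.1249858 ] [ 3.14127371e+00 -3.04817680e-03  1.90528508e-01] [0.11453617 0.2510229  0.79599452]
```

View pics/mix.png

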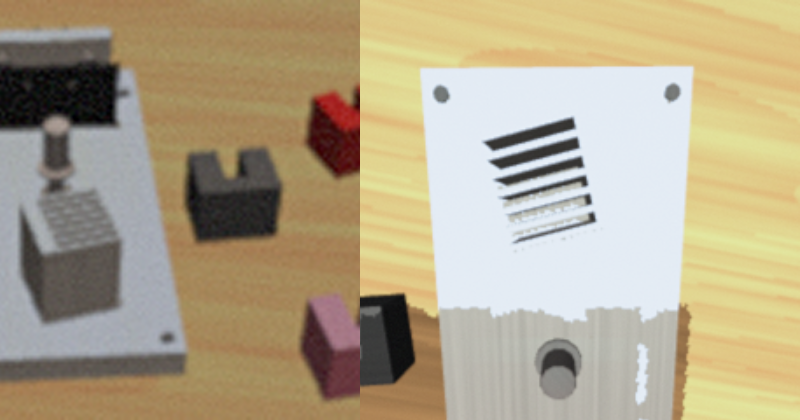

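Request:
step_arm --pt "-0.002 0 -0.03 0 0.05" --pt "-0.002 0 -0.055 0 0.05" --pt "-0.002 0 -0.07 0 0.05" --pt "-0.002 0 -0.07 0 0.05" --pt "-0.002 0 -0.07 0 0.0" --pt "-0.002 0 -0.07 0 0.0" --pt "-0.002 0 -0.07 0 0.0" --pt "-0.002 0 -0.07 0 0.0" --pt "-0.002 0 -0.07 0 0.0" --pt "-0.002 0 -0.07 0 0.0" --newtons 25

```text
t: 3.6
eef_pos: [0.5298, -0.0189, 0.053]
ee_rot: [-3.142, -0.0, 0.189]
force: [-0.9, 0.2, -0.3]
width: 0.0078
gripper_force: 0.0
```

The fingers closed past the knob's 18 mm, so I'm looking.

Run:
```python
from h import *
s=arm.get_state(); print(s["t"],s["eef_pos"],s["width"],s["force"],s["gripper_force"])
c=grab("wrist"); t=grab("top"); sc=grab("scene")
a=cv2.resize(c["img"][60:340],(400,200)); print(proj(c,s["eef_pos"]))
b=cv2.resize(t["img"][120:300,180:380],(400,360),interpolation=cv2.INTER_CUBIC)
d=cv2.resize(sc["img"][150:290,230:370],(360,360),interpolation=cv2.INTER_CUBIC)
w=cv2.resize(c["img"][60:340,80:500],(390,260))
o=np.zeros((600,800,3),np.uint8); o[:360,:400]=b;o[:360,400:760]=d;o[340:600,:390]=w
cv2.imwrite("pics/chk.png",o)
```

```text
3.6 [ 0.52983251 -0.01889183  0.05296477] 0.007777855598227254 [-0.86900598  0.15568833 -0.31821476] 0.0
[282.59216158 237.17715821]
```

View pics/chk.png

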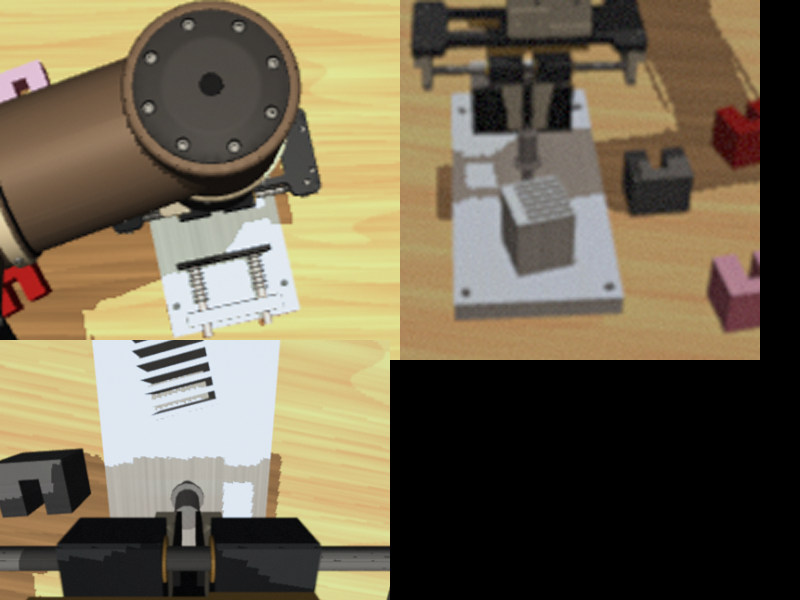

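Run:
```python
from h import *
sc=grab("scene"); c=grab("wrist"); s=arm.get_state(); print(s["t"],s["width"],s["gripper_force"],s["eef_pos"])
ms=lambda p:((proj(sc,p)-[230,150])*360/140+[400,0]).round(0)
mw=lambda p:((proj(c,p)-[80,60])*[390/420,260/280]+[0,340]).round(0)
e=s["eef_pos"]
for n,p in [("tcp",e),("tcp+.05",e+[0,0,.05]),("pinfoot",(.531,-.018,.02)),("collar",(.531,-.018,.046)),("top",(.531,-.018,.082)),("top@.545",(.545,-.018,.082)),("collar@.545",(.545,-.018,.046))]: print(n,ms(p),mw(p))
cv2.imwrite("pics/z.png",np.hstack([cv2.resize(sc["img"][165:235,250:310],(480,560),interpolation=cv2.INTER_CUBIC),cv2.resize(c["img"][180:300,250:318],(317,560),interpolation=cv2.INTER_CUBIC)]))
```

```text
3.85 0.0005633195286656457 0.0 [ 0.52967822 -0.01894531  0.05270011]
tcp [524. 154.] [188. 505.]
tcp+.05 [525. 110.] [188. 538.]
pinfoot [525. 182.] [187. 488.]
collar [525. 161.] [187. 499.]
top [525. 130.] [187. 520.]
top@.545 [523. 139.] [191. 500.]
collar@.545 [523. 170.] [191. 483.]
```

View pics/z.png

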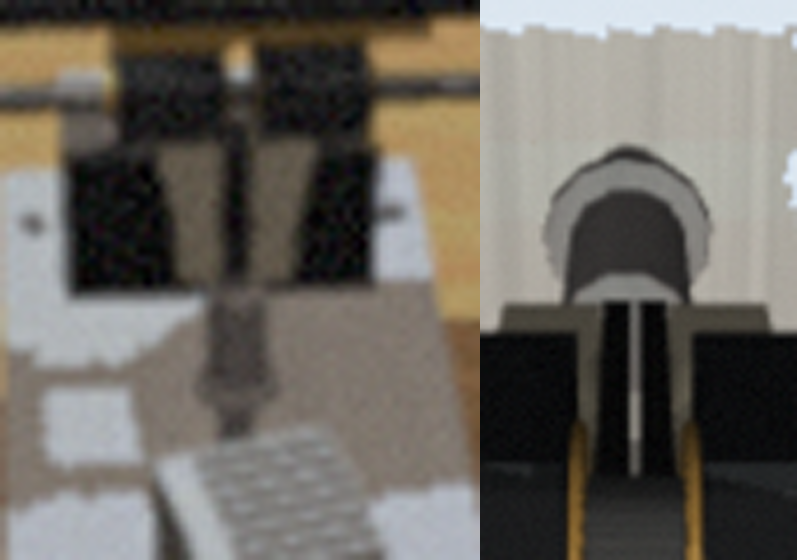

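Run:
```python
from h import *
import pickle
c=pickle.load(open("w1.pkl","rb")); e=np.array([.52552,.0172,.2029]); y=.1912
tx=np.array([np.cos(y),np.sin(y),0]); ty=np.array([np.sin(y),-np.cos(y),0])
for dz in(0,.028):
  for s in(-1,1):
    for f in(-1,1): print(dz,s,f,(proj(c,e+[0,0,dz]+ty*s*.025+tx*f*.0095)/.7).round(0))
print("outer",(proj(c,e+ty*.065+tx*.0095)/.7).round(0),(proj(c,e+[0,0,.028]+ty*.065+tx*.0095)/.7).round(0))
```

```text
0 -1 -1 [353. 357.]
0 -1 1 [352. 321.]
0 1 -1 [454. 357.]
0 1 1 [456. 321.]
0.028 -1 -1 [346. 384.]
0.028 -1 1 [344. 344.]
0.028 1 -1 [462. 384.]
0.028 1 1 [464. 344.]
outer [539. 321.] [559. 344.]
```

The open-finger view, the closed wrist view and the scene view all put the real fingertips about 28 mm above the reported TCP height. I'll reopen and descend by that amount, checking the force.

Request:
step_arm --pt "0 0 0 0 0.05" --pt "0 0 0 0 0.05" --pt "0 0 0 0 0.05" --pt "0 0 0 0 0.05" --pt "0 0 0 0 0.05" --pt "0 0 0 0 0.05" --pt "0 0 0 0 0.05" --pt "0 0 -0.01 0 0.05" --pt "0 0 -0.02 0 0.05" --pt "0 0 -0.026 0 0.05" --pt "0 0 -0.026 0 0.05"

```text
t: 4.95
eef_pos: [0.5286, -0.0192, 0.0252]
ee_rot: [3.141, 0.003, 0.189]
force: [-0.6, 0.6, 0.3]
width: 0.05
gripper_force: 0.0
```

Run:
```python
from h import *
s=arm.get_state(); print(s["t"],s["eef_pos"],s["force"],s["width"])
sc=grab("scene"); c=grab("wrist")
cv2.imwrite("pics/y.png",np.hstack([cv2.resize(sc["img"][165:235,250:310],(480,560),interpolation=cv2.INTER_CUBIC),cv2.resize(c["img"][180:300,250:318],(317,560),interpolation=cv2.INTER_CUBIC)]))
```

```text
4.95 [ 0.52864414 -0.0192282   0.02521173] [-0.58372903  0.59529875  0.25403146] 0.049951594465433125
```

View pics/y.png

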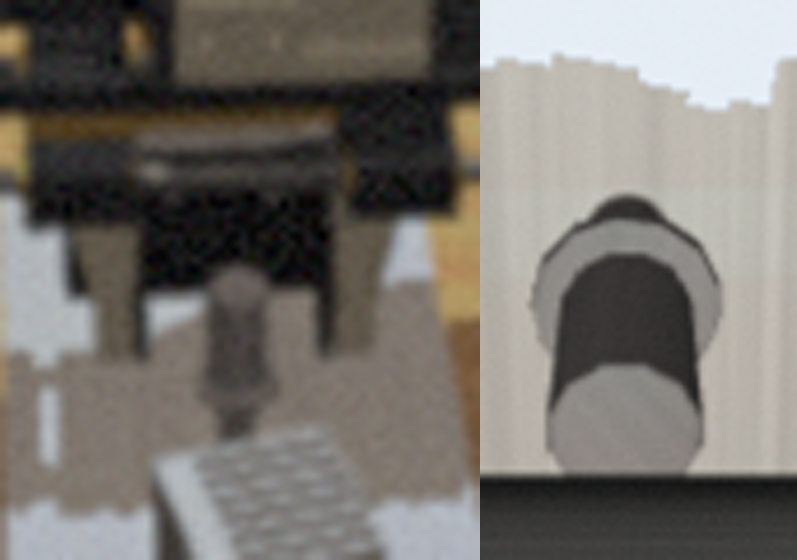

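The fingertips now straddle the knob (tips at row 355, collar at row 380 of the crop), so I'm closing.

Request:
step_arm --pt "0.002 0 0 0 0.0" --pt "0.002 0 0 0 0.0" --pt "0.002 0 0 0 0.0" --pt "0.002 0 0 0 0.0" --pt "0.002 0 0 0 0.0" --pt "0.002 0 0 0 0.0" --pt "0.002 0 0 0 0.0" --pt "0.002 0 0 0 0.0" --newtons 25

```text
t: 5.85
eef_pos: [0.5318, -0.0189, 0.0269]
ee_rot: [3.142, -0.0, 0.189]
force: [0.0, -0.1, 2.1]
width: 0.0174
gripper_force: 25.0
```

Request:
step_arm --pt "0 0 0.01 0 0.0" --pt "0 0 0.03 0 0.0" --pt "0 0 0.05 0 0.0" --pt "0 0 0.075 0 0.0" --pt "0 0 0.075 0 0.0" --pt "0 0 0.075 0 0.0"

```text
t: 6.45
eef_pos: [0.5319, -0.0188, 0.1025]
ee_rot: [-3.141, -0.001, 0.189]
force: [-1.1, -0.4, -1.4]
width: 0.0174
gripper_force: 25.0
```

Run:
```python
from h import *
import pickle
c=pickle.load(open("f0.pkl","rb"))["top"]
for p in [(135,362),(162,352),(93,345),(193,315)]: print(p,onplane(c,190+p[0]/4,130+p[1]/4,.045).round(4))
# slot floor: bright wood inside slot, row-wise scan of dark/bright on top face
im=cv2.cvtColor(c["img"],cv2.COLOR_BGR2GRAY)
print(im[204:240,208:250:1][::2])
s=arm.get_state(); print(s["t"],s["eef_pos"],s["force"],s["width"])
```

```text
(135, 362) [0.5176 0.1107 0.045 ]
(162, 352) [0.5228 0.0962 0.045 ]
(93, 345) [0.5272 0.1333 0.045 ]
(193, 315) [0.5425 0.0794 0.045 ]
[[147 148 147 147 147 147 147 147 148 147 147 147 147 148 148 148 148 148
  148 148 148 148 148 147 147 147 146 146 147 146 147 146 145 145 146 145
  145 144 145 144 145 171]
 [144 145 145 144 145 144 145 144 145 144 145 145 145 145 145 145 145 145
  146 145 145 144 145 144 144 144 144 144 144 145 145 145 145 145 144 144
  145 145 145 145 145 158]
 [146 146 146 146 146 146 147 147 147 147 147 147 147 147 147 147 148 148
  148 148 148 148 148 149 149 148 147 147 132 131 144 148 147 148 148 149
  149 148 148 148 148 154]
 [141 141 141 141 141 141 141 141 141 140 140 140 138 138 138 138 139 138
  138 138 138 124 118 104  96  93  90  88  86  84  50  90 130 139 138 139
  138 138 139 138 138 139]
 [141 141 142 142 142 143 142 143 143 142 143 143 144 135 124 113 102  93
   92  88  86  86  87  86  87  87  87  87  86  86  62  35 120 146 145 146
  146 146 146 147 147 147]
 [149 149 149 149 149 149 141 128 115 104  95  92  89  86  86  86  86  86
   85  86  86  8
[... 1587 characters left out ...]
7 148 142 101  77  78 120 138 140 139 140 145
  149 148 149 149 149 149]
 [152 151 151 151 151 151 151 151 151 128  85  58  45  35  25  20  15  12
   34  42 115 147 152 151 151 152 150 152 151 151 151 151 150 151 151 151
  152 151 151 151 151 151]
 [150 151 150 150 150 150 150 150 151 151 143 103  66  73  77  80  81 125
  141 148 151 151 151 150 151 151 150 151 150 151 152 152 152 152 152 152
  152 152 152 152 152 153]
 [153 152 153 153 153 153 154 153 153 153 154 148 146 152 155 155 155 155
  155 155 155 155 155 155 156 156 156 155 155 156 155 156 156 157 158 157
  157 157 157 156 157 157]]
6.45 [ 0.53187808 -0.01879025  0.10253697] [-1.11464595 -0.42937092 -1.41394951] 0.017357315512973086
```

Run:
```python
from h import *
import pickle
c=pickle.load(open("f0.pkl","rb"))["top"]
g=cv2.resize(cv2.cvtColor(c["img"],cv2.COLOR_BGR2GRAY)[200:245,205:255],None,fx=8,fy=8,interpolation=cv2.INTER_LINEAR)
m=cv2.morphologyEx(((g>70)&(g<110)).astype(np.uint8),cv2.MORPH_OPEN,np.ones((13,13)))
k=max(cv2.findContours(m,0,2)[0],key=cv2.contourArea)[:,0]
P=np.array([onplane(c,205+(x+.5)/8-.5,200+(y+.5)/8-.5,.045)[:2] for x,y in k])
b=cv2.boxPoints(cv2.minAreaRect(((P*1e4).astype(np.float32))))/1e4
print(b,np.linalg.norm(b[0]-b[1]),np.linalg.norm(b[1]-b[2]),b.mean(0))
d=np.array([-.963,-.271]); n=np.array([-d[1],d[0]]); C=b.mean(0)
u=(P-C)@d; v=(P-C)@n   # slot edges: contour points near |v|<12mm
for lo,hi in((-.004,.004),(.004,.012)):
    w=v[(u>lo)&(u<hi)&(abs(v)<.015)]; print("slot edges",w[w<0].mean(),w[w>0].mean())
w=u[(abs(v)<.005)]; print("closed end/back",w.max(),w.min())
```

```text
[[0.48828033 0.12435458]
 [0.50214475 0.07088715]
 [0.5440006  0.08174068]
 [0.53013617 0.1352081 ]] 0.055235755 0.043240182 [0.51614046 0.10304762]
slot edges -0.009201057253913557 0.008779439611660264
slot edges -0.009416769765818364 0.008649035924345336
closed end/back -0.00859616092036575 -0.021530540410202196
```

Request:
step_arm --pt "-0.007 0.04 0 0 0" --pt "-0.013 0.08 0 0 0" --pt "-0.0195 0.121 0 0 0" --pt "-0.0195 0.121 0 0 0" --pt "-0.0195 0.121 0 0 0" --pt "-0.0195 0.121 -0.015 0 0" --pt "-0.0195 0.121 -0.025 0 0" --pt "-0.0195 0.121 -0.025 0 0"

```text
t: 7.25
eef_pos: [0.5108, 0.1005, 0.0749]
ee_rot: [3.14, 0.004, 0.188]
force: [0.8, -0.1, -0.3]
width: 0.0172
gripper_force: 25.0
```

Run:
```python
from h import *
s=arm.get_state(); print(s["t"],s["eef_pos"],s["force"],s["width"])
c=grab("wrist"); im=c["img"]
for n,p in [("collar c",(.5123,.102,.10)),("notch",(.5123,.102,.045))]: print(n,proj(c,p))
x,y=proj(c,(.5123,.102,.075)).astype(int)
o=cv2.resize(im[y-70:y+50,x-80:x+80],(800,600),interpolation=cv2.INTER_CUBIC); print(x-80,y-70)
cv2.imwrite("pics/last.png",o)
g=cv2.cvtColor(im,cv2.COLOR_BGR2GRAY); np.set_printoptions(linewidth=250)
print(g[y-45:y+5:2,x-36:x+36:2])
```

```text
7.25 [0.51083365 0.10051383 0.07488089] [ 0.77057678 -0.10908464 -0.2749596 ] 0.01722267216097486
collar c [280.72056653 250.54615889]
notch [281.14384947 220.57287499]
200 165
[[ 51  24  27  29  28  33  34  40  44  47  52  57  57  62  62  62  63  66  67  65  70 125  91  66  66  68  68  66  68  67  66  66  68  65  67  68]
 [ 62  61  63  65  67  67  67  67  68  69  67  66  67  69  69  70  67  67  66  68  69  94  76  67  69  67  68  66  68  66  67  67  68  66  69  66]
 [ 68  66  68  67  68  67  68  67  67  68  67  68  67  69  68  66  68  67  67  68  68  68  67  68  66  69  69  67  67  67  68  68  66  67  67  66]
 [ 75  67  65  68  66  67  66  66  65  66  68  68  67  67  66  66  67  66  68  68  68  68  67  66  68  68  68  66  67  67  68  67  68  67  68  69]
 [ 79  67  67  67  66  65  69  67  67  65  65  68  67  68  67  70  65  68  68  67  66  67  66  69  66  67  67  68  67  69  67  66  65  66  67  67]
 [ 84  64  65  65  67  68  68  68  68  66  69  66  67  68  68  67  68  70  67  67  70  66  67  67  69  67  66  69  66  67  67  66  66  67  65  63]
 [ 89  67  68  67  67  66  67  65  68  66
[... 2052 characters left out ...]
63  66  67  65  66  66  39  66  61  82 112 105  91  71  66  77  72  65  66  63  67  65  66  64  64  65  65  61]
 [143 140  78  64  65  65  66  66  65  64  66  64  63  62  70 120 139 150 143 147 151 150 145 134  75  56  63  63  62  63  61  62  62  63  62  65]
 [145 146  84  62  64  64  65  63  63  64  61  62  60 118 150 148 147 147 143 147 150 147 151 150 148 110  55  61  66  65  64  63  63  63  64  64]
 [140 142  93  61  63  62  62  62  61  62  63  58 108 150 150 149 150 145 144 148 146 148 150 149 151 149 134  70  64  66  66  67  69  67  68  67]
 [134 135  99  62  64  66  65  64  66  66  59 102 146 149 150 149 128  82  61  60  63  64 101 143 151 147 148 135  59  64  63  62  60  62  68  64]]
```

In numbers, the wrist view shows the foot centred in the slot to about 0.5 mm and about 2 mm short of the notch in depth. I'll apply a small correction and lower it.

Request:
step_arm --pt "0.0015 0.0005 0 0 0" --pt "0.0015 0.0005 0 0 0" --pt "0.0015 0.0005 -0.01 0 0" --pt "0.0015 0.0005 -0.02 0 0" --pt "0.0015 0.0005 -0.03 0 0" --pt "0.0015 0.0005 -0.04 0 0" --pt "0.0015 0.0005 -0.045 0 0" --pt "0.0015 0.0005 -0.045 0 0" --pt "0.0015 0.0005 -0.045 0 0"

```text
t: 8.2
eef_pos: [0.5139, 0.1026, 0.0317]
ee_rot: [3.141, 0.0, 0.189]
force: [0.2, -0.1, -0.3]
width: 0.0172
gripper_force: 25.0
```

Request:
step_arm --pt "0 0 -0.001 0 0" --pt "0 0 -0.002 0 0" --pt "0 0 -0.003 0 0" --pt "0 0 -0.003 0 0"

```text
t: 8.6
eef_pos: [0.5137, 0.1026, 0.0288]
ee_rot: [-3.142, -0.0, 0.189]
force: [0.4, -0.5, -1.1]
width: 0.0176
gripper_force: 25.0
```

Request:
step_arm --pt "0 0 -0.001 0 0" --pt "0 0 -0.001 0 0.03" --pt "0 0 -0.001 0 0.05" --pt "0 0 -0.001 0 0.05" --pt "0 0 -0.001 0 0.05" --pt "0 0 -0.001 0 0.05" --pt "0 0 -0.001 0 0.05" --pt "0 0 0.03 0 0.05" --pt "0 0 0.08 0 0.05" --pt "0 0 0.12 0 0.05" --pt "0 0 0.15 0 0.05" --pt "0.03 -0.03 0.15 0 0.05" --pt "0.03 -0.03 0.15 0 0.05"

```text
t: 9.9
eef_pos: [0.5461, 0.0712, 0.18]
ee_rot: [-3.141, -0.003, 0.188]
force: [-0.9, -0.5, -1.5]
width: 0.0502
gripper_force: 0.0
```

Run:
```python
from h import *
import pickle
s=arm.get_state(); print(s["t"],s["eef_pos"],s["ee_rot"],s["force"],s["width"])
c=grab("wrist"); pickle.dump(c,open("w3.pkl","wb")); sc=grab("scene"); pickle.dump(sc,open("s3.pkl","wb")); im=c["img"]
for p in [(.5123,.102,.083),(.5123,.102,.049),(.61,.01,.08)]: print(proj(c,p),proj(sc,p))
a=cv2.resize(im[0:270,100:400],(440,396)); 
b=cv2.resize(sc["img"][170:270,250:350],(360,360),interpolation=cv2.INTER_CUBIC)
o=np.zeros((396,800,3),np.uint8);o[:,:440]=a;o[:360,440:]=b
cv2.imwrite("pics/last.png",o)
```

```text
9.9 [0.54612847 0.07120466 0.17997429] [-3.14149226e+00 -2.75978895e-03  1.88172017e-01] [-0.85906768 -0.45509963 -1.48461901] 0.05019404128527639
[247.572652   226.03104524] [330.81642395 199.69202152]
[250.97322766 215.79750633] [329.52792847 211.06384239]
[356.84836914 148.90135513] [286.80431707 224.21089719]
```

View pics/last.png

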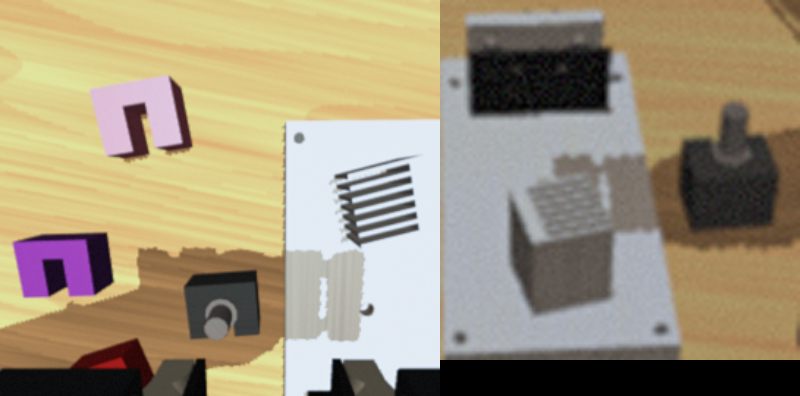

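Run:
```python
from h import *
import pickle
def rep(c,A,B,L,tag):
    A,B,L=[onplane(c,*p,.08)[:2] for p in(A,B,L)]
    yd=A-B; n=np.linalg.norm(yd); yd/=n; xd=np.array([yd[1],-yd[0]]); f=(A-L)/np.linalg.norm(A-L)
    M=(A+B)/2; print(tag,"AB",n.round(4),"xaxis from AB",np.arctan2(xd[1],xd[0]).round(3),"fin",np.arctan2(f[1],f[0]).round(3),"gaplen",np.linalg.norm(A-L).round(4),"centre",(M-.015*xd).round(4))
c=pickle.load(open("w1.pkl","rb")); q=lambda x,y:(180+x/4,60+y/4)
rep(c,q(583,78),q(616,256),q(425,120),"w1")
c=pickle.load(open("w3.pkl","rb")); q=lambda x,y:(100+x/1.4667,y/1.4667)
rep(c,q(410,164),q(419,232),q(335,181),"w3")
# automatic: dark gap blobs in w3
for nm,(x0,x1,y0,y1) in {"w1":(280,340,75,135),"w2":(0,0,0,0),"w3":(318,392,105,172)}.items():
    if x1==0: continue
    c=pickle.load(open(nm+".pkl","rb"))
    g=cv2.resize(cv2.cvtColor(c["img"][y0:y1,x0:x1],cv2.COLOR_BGR2GRAY),None,fx=8,fy=8,interpolation=cv2.INTER_LINEAR)
    m=(g<150).astype(np.uint8)
    R=[];
    for k in cv2.findContours(m,0,1)[0]:
        if cv2.contourArea(k)<600: continue
        P=np.array([onplane(c,x0+(a+.5)/8-.5,y0+(b+.5)/8-.5,.08)[:2] for a,b in k[:,0]],np.float32)
        r=cv2.minAreaRect(P*1000); 
        e=P[P[:,1]<P[:,1].min()+.004]
        print(nm,np.round(r[0],1),np.round(r[1],1),round(r[2],1),"right end",e.mean(0).round(4),e[:,0].min().round(4),e[:,0].max().round(4),P[:,1].min().round(4))
```

```text
w1 AB 0.0432 xaxis from AB -1.14 fin -1.136 gaplen 0.0399 centre [0.6214 0.0025]
w3 AB 0.0444 xaxis from AB -1.152 fin -1.166 gaplen 0.0487 centre [0.6208 0.0026]
w1 [ 6.013e+02 -1.000e-01] [ 4.4 41.3] 27.1 right end [ 0.6095 -0.0175] 0.6067 0.612 -0.0192
w1 [614.8  -9.2] [ 4.4 13.2] 24.5 right end [ 0.6167 -0.0141] 0.6137 0.6192 -0.0159
w1 [623.   -8.4] [4.5 8.1] 24.4 right end [ 0.6237 -0.011 ] 0.6207 0.6263 -0.0126
w1 [623.6  10. ] [ 4.6 40.9] 23.3 right end [ 0.6308 -0.0075] 0.6277 0.6333 -0.0093
w1 [630.7  13.3] [ 4.6 41.1] 23.1 right end [ 0.6378 -0.0044] 0.6349 0.6404 -0.0061
w1 [637.4  16.5] [ 4.4 41. ] 24.2 right end [ 0.6449 -0.001 ] 0.642 0.6473 -0.0027
w3 [617.1  11.4] [44.6 48.3] 25.7 right end [ 0.6109 -0.0165] 0.6064 0.6177 -0.0187
w3 [639.4  23.1] [ 4.3 45.3] 24.9 right end [0.6492 0.0049] 0.6479 0.65 0.0029
```

The pin is parked upright, with its collar on the rest's top (knob at (217,320) in the left half, (735,120) in the right). The fins show the heatsink's back plate facing world -y. It is about 104° from flush, so it needs a -1.81 rad turn. Centre is (0.621, 0.0025).

Request:
step_arm --pt "0.075 -0.069 0 -1.33 0.075" --pt "0.075 -0.069 0 -1.33 0.075" --pt "0.075 -0.069 0 -1.33 0.075" --pt "0.075 -0.069 0 -1.33 0.075" --pt "0.075 -0.069 0 -1.33 0.075" --pt "0.075 -0.069 0 -1.33 0.075" --pt "0.075 -0.069 0 -1.33 0.075" --pt "0.075 -0.069 0 -1.33 0.075" --pt "0.075 -0.069 0 -1.33 0.075" --pt "0.075 -0.069 0 -1.33 0.075" --pt "0.075 -0.069 -0.04 -1.33 0.075" --pt "0.075 -0.069 -0.08 -1.33 0.075" --pt "0.075 -0.069 -0.08 -1.33 0.075" --pt "0.075 -0.069 -0.08 -1.33 0.075"

```text
t: 11.4
eef_pos: [0.6186, 0.0035, 0.099]
ee_rot: [3.14, -0.0, -1.138]
force: [-0.4, -0.6, 1.2]
width: 0.0749
gripper_force: 0.0
```

Request:
step_arm --pt "0.002 -0.001 -0.02 0 0.075" --pt "0.002 -0.001 -0.035 0 0.075" --pt "0.002 -0.001 -0.045 0 0.075" --pt "0.002 -0.001 -0.055 0 0.075" --pt "0.002 -0.001 -0.055 0 0.075"

```text
t: 11.9
eef_pos: [0.6206, 0.0026, 0.0435]
ee_rot: [3.141, 0.0, -1.14]
force: [-0.4, 0.2, -0.3]
width: 0.0748
gripper_force: 0.0
```

Request:
step_arm --pt "0 0 -0.01 0 0.075" --pt "0 0 -0.02 0 0.075" --pt "0 0 -0.028 0 0.075" --pt "0 0 -0.028 0 0.075" --pt "0 0 -0.028 0 0.04" --pt "0 0 -0.028 0 0.04" --pt "0 0 -0.028 0 0.04" --pt "0 0 -0.028 0 0.04" --pt "0 0 -0.028 0 0.04" --pt "0 0 -0.028 0 0.04" --newtons 35

```text
t: 12.9
eef_pos: [0.6212, 0.0027, 0.0162]
ee_rot: [-3.141, -0.0, -1.141]
force: [0.8, 0.7, 3.2]
width: 0.0499
gripper_force: 35.0
```

Request:
step_arm --pt "0 0 0.015 0 0.04" --pt "0 0 0.03 0 0.04" --pt "-0.02 -0.005 0.03 -0.15 0.04" --pt "-0.04 -0.01 0.03 -0.3 0.04" --pt "-0.055 -0.013 0.03 -0.45 0.04" --pt "-0.07 -0.017 0.03 -0.6 0.04" --pt "-0.085 -0.02 0.03 -0.75 0.04" --pt "-0.095 -0.023 0.03 -0.9 0.04" --pt "-0.105 -0.025 0.03 -1.05 0.04" --pt "-0.1095 -0.0255 0.03 -1.2 0.04" --pt "-0.1095 -0.0255 0.03 -1.35 0.04" --pt "-0.1095 -0.0255 0.03 -1.5 0.04" --pt "-0.1095 -0.0255 0.03 -1.65 0.04" --pt "-0.1095 -0.0255 0.03 -1.81 0.04" --pt "-0.1095 -0.0255 0.03 -1.81 0.04" --pt "-0.1095 -0.0255 0.03 -1.81 0.04"

```text
t: 14.5
eef_pos: [0.5109, -0.023, 0.0456]
ee_rot: [3.142, -0.001, -2.947]
force: [0.3, 1.5, -2.5]
width: 0.0498
gripper_force: 35.0
```

Run:
```python
from h import *
import pickle
s=arm.get_state(); print(s["t"],s["eef_pos"],s["ee_rot"],s["force"],s["width"])
c=grab("wrist"); t=grab("top"); sc=grab("scene"); pickle.dump((c,t,sc),open("v4.pkl","wb"))
O=np.array([.5313,-.019]); a=-2.95; dj=np.array([np.cos(a),np.sin(a)]); yj=np.array([-dj[1],dj[0]])
r=s["eef_pos"][:2]-O; print("jig xy",r@dj,r@yj)
# panel top edge (dark) from initial top view, z=.075 : endpoints
T=pickle.load(open("f0.pkl","rb"))["top"]; g=cv2.cvtColor(T["img"],cv2.COLOR_BGR2GRAY)[238:260,262:322]
g=cv2.resize(g,None,fx=8,fy=8,interpolation=cv2.INTER_LINEAR); m=(g<75).astype(np.uint8)
k=max(cv2.findContours(m,0,1)[0],key=cv2.contourArea)[:,0]
P=np.array([onplane(T,262+(x+.5)/8-.5,238+(y+.5)/8-.5,.075)[:2] for x,y in k])
J=np.c_[(P-O)@dj,(P-O)@yj]; print("panel jig x",J.min(0).round(4),J.max(0).round(4))
for lo,hi in((-.045,-.02),(-.01,.01),(.02,.045)):
    q=J[(J[:,1]>lo)&(J[:,1]<hi)]; print(q[:,0].min().round(4),q[:,0].max().round(4))
```

```text
14.5 [ 0.5108636  -0.02298682  0.04556434] [ 3.14152365e+00 -5.87270536e-04 -2.94707669e+00] [ 0.30901854  1.49917163 -2.48898989] 0.04977968103720347
jig xy 0.02082163586495918 2.2320646942182157e-05
panel jig x [ 0.0749 -0.0495] [0.0855 0.0479]
0.0751 0.0851
0.0749 0.082
0.0749 0.0855
```

Request:
step_arm --pt "-0.01 -0.0015 -0.015 -0.003 0.04" --pt "-0.02 -0.003 -0.024 -0.003 0.04" --pt "-0.02 -0.003 -0.0275 -0.003 0.04" --pt "-0.02 -0.003 -0.0285 -0.003 0.04" --pt "-0.02 -0.003 -0.0295 -0.003 0.04" --pt "-0.02 -0.003 -0.0295 -0.003 0.04" --pt "-0.02 -0.003 -0.0295 -0.003 0.04"

```text
t: 15.35
eef_pos: [0.4918, -0.0258, 0.0165]
ee_rot: [3.142, 0.001, -2.954]
force: [-0.4, 0.1, -1.8]
width: 0.0498
gripper_force: 35.0
```

Run:
```python
from h import *
s=arm.get_state(); print(s["t"],s["eef_pos"],s["ee_rot"],s["force"])
O=np.array([.5313,-.019]); a=-2.95; dj=np.array([np.cos(a),np.sin(a)]); yj=np.array([-dj[1],dj[0]])
r=s["eef_pos"][:2]-O; print("jig",r@dj,r@yj)
# heatsink yaw/centre in hand from top view? dark gaps hidden; use scene view -x face edges
c=grab("scene")
for y in(-.025,.025):
  for z in(.022,.078): print(y,z,proj(c,[*(O+dj*(r@dj-.025)+yj*y),z]).round(1))
g=cv2.cvtColor(c["img"],cv2.COLOR_BGR2GRAY); np.set_printoptions(linewidth=250)
print(g[186:222:4,250:310:2])
```

```text
15.35 [ 0.49177813 -0.02578483  0.01653464] [ 3.14155050e+00  6.33565350e-04 -2.95359549e+00] [-0.41228299  0.05166132 -1.82445326]
jig 0.04009069471188071 -0.0008651800906029428
-0.025 0.022 [287.9 216. ]
-0.025 0.078 [288.4 197.7]
0.025 0.022 [267.5 216.6]
0.025 0.078 [267.3 198.3]
[[159 161 103  98  47  47  53  60  49 104 112 117 117 115 113 112 110 119 119  74  50  84  75  74 130 154 141 141 143 142]
 [171 177 179 174  64  77  88  88  58  94  91 103  93  94 102  86 100 104  86  74  46  85  89  88 134 154 153 149 146 146]
 [171 175 144 178  81  40  83  88  55  98  90 102  88  93 107  82 100  85  84  99  58  88  92  66 121 118 123 150 149 149]
 [172 177 178 175  87  26  81  85  61  71  82  88  74  87  75  73  79  64  77  69  67  87  81  60 121 122 116  95  86  88]
 [132 114 121 122  94  83  91  89  76  73  83  82  66  84  73  65  83  68  69  76  86  97  99 117 120 123 120 106  89  93]
 [109 117 118 119 113 113 117 116 121  92  89  87  76  89  77  76  85  67  80  77 115 118 118 115 122 115 121 117 101  98]
 [108 117 115 120 116 116 115 113 119  89 109  86  94 103  92  97 103  89 104  85 120 121 116 119 115 121 120 116 106  89]
 [109 118 117 111 118 121 116 117 123  95 108  88 102 107  97 113 100  94 105  91 115 115 119 118 120 114 121 117 120  94]
 [106 136 166 172 126 144 123 138 140 136 167 175 180 173 170 143 146 165 153 175 179 173 166 171 170 175 160 179 182 121]]
```

Request:
step_arm --pt "-0.004 -0.0008 -0.0005 0.003 0.04" --pt "-0.008 -0.0016 -0.001 0.003 0.04" --pt "-0.011 -0.0021 -0.001 0.003 0.04" --pt "-0.013 -0.0025 -0.001 0.003 0.04" --pt "-0.015 -0.0029 -0.001 0.003 0.04" --pt "-0.015 -0.0029 -0.001 0.003 0.04" --pt "-0.015 -0.0029 -0.001 0.003 0.04"

```text
t: 16.1
eef_pos: [0.4782, -0.0283, 0.0162]
ee_rot: [-3.142, 0.004, -2.95]
force: [6.1, 0.9, 2.4]
width: 0.05
gripper_force: 35.0
```

```bash
cat > st.py <<'E'
from h import *
O=np.array([.5313,-.019]); a=-2.95; dj=np.array([np.cos(a),np.sin(a)]); yj=np.array([-dj[1],dj[0]])
def st():
    s=arm.get_state(); r=s["eef_pos"][:2]-O; f=np.array(s["force"])
    print(round(s["t"],2),"jig",r@dj,r@yj,"z",s["eef_pos"][2],"push",-f[:2]@dj,"lat",f[:2]@yj,"fz",f[2],"rot",s["ee_rot"],"mom",np.round(s["moment"],2),s["width"])
E
python3 -c "
from st import *
for i in range(4): st(); grab('scene')"
```

```text
16.1 jig 0.05390757392874542 -0.0009509156960458919 z 0.016168766609216283 push 6.150974414875407 lat 0.2565969745371158 fz 2.4411413467662437 rot [-3.14151978  0.00379192 -2.94971095] mom [ 0.13 -2.21  0.15] 0.04995152601252456
16.15 jig 0.05386393914125607 -0.0009580608368976911 z 0.01618832377290702 push 6.3545701108943105 lat 0.9734397534440693 fz 2.953329055949974 rot [-3.14152071  0.00381038 -2.9496878 ] mom [ 0.08 -2.21  0.13] 0.04951909268897272
16.2 jig 0.05391382953263479 -0.0009484873590918809 z 0.016160080932363208 push 5.495384696712215 lat 0.7363731448809296 fz 2.4967003010171918 rot [-3.14148954  0.00368282 -2.94967319] mom [ 0.07 -2.21  0.13] 0.04976434909047484
16.25 jig 0.05393188867680305 -0.0009393482667375842 z 0.016151762293034173 push 6.719107354393134 lat 0.1642671540099083 fz 2.574539189717103 rot [-3.14149951  0.00364064 -2.94974331] mom [ 0.11 -2.21  0.17] 0.04980871848291713
```

Request:
step_arm --pt "-0.001 -0.0002 0.0003 0 0.04" --pt "-0.002 -0.0004 0.0003 0 0.04" --pt "-0.003 -0.0006 0.0003 0 0.04" --pt "-0.004 -0.0008 0.0003 0 0.04" --pt "-0.005 -0.001 0.0003 0 0.04" --pt "-0.005 -0.001 0.0003 0 0.04" --pt "-0.005 -0.001 0.0003 0 0.04" --pt "-0.005 -0.001 0.0003 0 0.04" --pt "-0.005 -0.001 0.0003 0 0.04"

```text
t: 17.2
eef_pos: [0.4741, -0.0291, 0.0163]
ee_rot: [-3.142, 0.005, -2.949]
force: [10.4, -0.7, -3.4]
width: 0.0497
gripper_force: 35.0
```

Run:
```python
from st import *
import pickle
for i in range(3): st(); t=grab("top")
c=grab("scene"); pickle.dump((t,c),open("v5.pkl","wb"))
g=cv2.cvtColor(t["img"],cv2.COLOR_BGR2GRAY)[236:275,255:330]
g=cv2.resize(g,None,fx=8,fy=8,interpolation=cv2.INTER_LINEAR); m=(g<60).astype(np.uint8)
k=max(cv2.findContours(m,0,1)[0],key=cv2.contourArea)[:,0]
P=np.array([onplane(t,255+(x+.5)/8-.5,236+(y+.5)/8-.5,.075)[:2] for x,y in k])
J=np.c_[(P-O)@dj,(P-O)@yj]; print(J.min(0).round(4),J.max(0).round(4))
for lo,hi in((-.048,-.035),(-.03,-.02),(-.01,.01),(.02,.03),(.035,.048)):
    q=J[(J[:,1]>lo)&(J[:,1]<hi)]
    if len(q): print(lo,q[:,0].min().round(4),q[:,0].max().round(4))
```

```text
17.2 jig 0.058108506866333336 -0.0009626112772497187 z 0.016265731502530453 push 10.06705234694265 lat 2.63600660166453 fz -3.3932639771040223 rot [-3.14153254  0.00504071 -2.94934522] mom [-0.18 -3.74  0.26] 0.04973871049174514
17.25 jig 0.05809585745943295 -0.0009573754836343053 z 0.016269002994482938 push 10.035606344431422 lat 3.637981882817942 fz -3.802019397612529 rot [-3.14153793  0.00507316 -2.94939425] mom [-0.23 -3.74  0.28] 0.05017899376057517
17.3 jig 0.058061201131685655 -0.0009935252267903045 z 0.016279036931544595 push 9.854799534345544 lat 1.9798119442358544 fz -3.623824204092717 rot [-3.14153662  0.00510807 -2.94928706] mom [-0.25 -3.73  0.28] 0.04939680708516195
[ 0.0399 -0.0548] [0.0987 0.0791]
-0.048 0.0413 0.0752
-0.03 0.0658 0.087
-0.01 0.0723 0.0974
0.02 0.0821 0.0987
0.035 0.0782 0.0966
```

Request:
step_arm --pt "0 0 0 0 0.04" --pt "0 0 0 0 0.04" --pt "0 0 0 0 0.04" --pt "0 0 0 0 0.04" --pt "0 0 0 0 0.04" --pt "0 0 0 0 0.04" --pt "0 0 0 0 0.04" --pt "0 0 0 0 0.04" --pt "0 0 0 0 0.04" --pt "0 0 0 0 0.04" --pt "0 0 0 0 0.04" --pt "0 0 0 0 0.04" --pt "0 0 0 0 0.04" --pt "0 0 0 0 0.04" --pt "0 0 0 0 0.04" --pt "0 0 0 0 0.04" --pt "0 0 0 0 0.04" --pt "0 0 0 0 0.04" --pt "0 0 0 0 0.04" --pt "0 0 0 0 0.04"

```text
t: 19.4
eef_pos: [0.4741, -0.0291, 0.0163]
ee_rot: [-3.142, 0.005, -2.949]
force: [10.3, -1.6, -4.1]
width: 0.0495
gripper_force: 35.0
```

Run:
```python
from st import *
import pickle
st()
c=grab("scene"); old=pickle.load(open("f0.pkl","rb"))["scene"]
g=cv2.cvtColor(c["img"],cv2.COLOR_BGR2GRAY).astype(int); np.set_printoptions(linewidth=250)
for z in(.02,.08):
  for y in(-.025,.025): print(z,y,proj(c,[*(O+dj*.035+yj*y),z]).round(1))
print(g[186:222:2,258:300:2])
# pin undisturbed on rest
s3=pickle.load(open("s3.pkl","rb"))
A=s3["img"][190:240,315:350].astype(int);B=c["img"][190:240,315:350].astype(int); print("rest diff",abs(A-B).mean())
```

```text
19.4 jig 0.05808235967344597 -0.0009509055838077873 z 0.01626500616762236 push 9.75194485745882 lat 3.5580889104338076 fz -4.075005091869154 rot [-3.14154095  0.00508203 -2.94941953] mom [-0.22 -3.75  0.23] 0.049544632374788226
0.02 -0.025 [287.2 211.5]
0.02 0.025 [267.2 212.2]
0.08 -0.025 [287.8 192. ]
0.08 0.025 [267.  192.7]
[[ 56  78  84  84  59  94  87  94 106  90  96  89  94 107  92  74  74  89  87  86 163]
 [ 63  67  88  91  60 102  86 100  95  87  99  82  93 104  81  79  73  86  82  69 119]
 [ 67  50  81  92  53 101  90  95  89  83 107  78  98  92  83  76  73  86  80  59  98]
 [ 71  34  89  82  57  94  82  90  80  85  91  73  90  77  72  82  74  90  74  53  88]
 [ 86  28  82  89  59  70  79  79  74  78  82  64  77  71  68  69  76  85  73  70 125]
 [ 67  19  82  89  62  75  79  82  70  79  82  68  81  70  69  64  71  82  59  70 123]
 [ 60  23  56  65  46  72  83  87  75  77  80  69  77  77  65  74  57  60  64  89 118]
 [ 95  89 100 100  98  81  73  83  75  79  78  67  84  70  69  91 113 116 117 116 120]
 [119 121 118 118 113  89  85  88  82  92  88  76  98  74  67  93 121 117 118 119 118]
 [116 116 115 116 116  89 100  95  83 104  87  83  98  80  80  99 118 118 118 119 114]
 [114 116 113 117 115  92 102  94  95 108  85  92 102  90  87  98 117 115 118 119 113]
 [112 118 111 118 116  93 108  95  99 103  94  94 100  92  98  96 120 118 114 118 118]
 [114 119 113 119 114 101 110  96 107 106  93 100 109  97 107 101 118 120 116 118 117]
 [116 116 116 112 112 112 137 141 150 143 141 127 118 121 122 134 165 138 118 133 122]
 [140 143 141 145 146 172 175 180 175 178 178 173 168 172 177 179 175 176 173 181 170]
 [178 178 179 181 177 180 176 178 178 177 179 179 176 179 177 176 177 179 179 179 178]
 [176 177 178 176 176 178 176 179 180 180 177 177 174 177 180 176 178 179 178 178 178]
 [180 179 182 176 175 176 177 177 181 171 119 120 172 173 177 179 179 180 175 177 174]]
rest diff 34.400190476190474
```

Run:
```python
from st import *
import pickle
c=grab("scene"); s3=pickle.load(open("s3.pkl","rb")); np.set_printoptions(linewidth=250)
for f in(s3,c):
    g=cv2.cvtColor(f["img"],cv2.COLOR_BGR2GRAY); print(g[194:234:2,312:350:2])
```

```text
[[145 146 148 150 147 148 157 150 148 148 152 150 147 147 149 146 145 143 141]
 [145 146 143 145 143 146 145 144 149 149 148 151 152 152 152 154 153 154 153]
 [143 139 141 141 143 143 144 142 138 116 116 129 146 139 144 144 145 146 151]
 [142 144 141 143 142 140 144 143 109  92  89  91 134 143 142 141 141 143 143]
 [149 150 147 148 146 141 144 144  89  71  82  78 130 144 143 145 144 143 144]
 [146 143 144 142 144 143 143 143  78  57  62  72 135 142 143 141 142 138 143]
 [149 151 151 147 147 147 144 140  74  61  65  68 125 124 134 121 122  89  89]
 [143 150 145 112 102  96  90 125  56  65  61  59  56  49  83  92  89  97  95]
 [146 146 131  48  43  42  48  84  54  61  70  59  47  52  58  90  93  94  92]
 [151 143 106  38  45  54  48  81  70  63  72  81  67  50  45  82  90  88  90]
 [103  93  70  33  53  45  53  60  83  86  87  79  54  46  50  67  95  93  95]
 [ 86  95  62  32  45  48  50  47  47  54  64  52  45  51  51  49  85  87  93]
 [ 87  93  64  26  37  49  53  52  45  51  43  45  46  38  44  44  76  95  90]
 [ 86  88  56  21  32  41  43  42  46  42  42  47  31  43  36  27  75  89
[... 1361 characters left out ...]
67  27  72  82  75  87  72  78  81  79  86  83  83  84 136 150 151]
 [114 118  73  22  53  80  81  84  81  79  81  76  67  75  73  65 121 149 148]
 [142 145  93  20  28  55  55  53  42  40  36  44  40  40  38  34 126 149 145]
 [145 150  95  24  27  44  40  40  38  37  40  39  40  38  36  42 134 147 141]
 [144 145 110  31  30  44  43  43  35  43  37  41  39  37  38  52 136 142 146]
 [154 151 142  46  39  40  36  32  41  37  36  41  39  42  36  66 139 144 140]
 [147 147 151  69  41  43  45  39  32  43  46  34  44  43  40  76 145 149 148]
 [142 140 143 103  33  31  41  39  33  37  38  39  40  38  37  82 148 151 150]
 [143 141 145 129  41  45  39  47  47  53  62  59  71  72  84 118 142 141 141]]
```

The pin hasn't moved; only the shadow changed. I'll keep holding, then hand in.

Request:
step_arm --pt "0 0 0 0 0.04" --pt "0 0 0 0 0.04" --pt "0 0 0 0 0.04" --pt "0 0 0 0 0.04" --pt "0 0 0 0 0.04" --pt "0 0 0 0 0.04" --pt "0 0 0 0 0.04" --pt "0 0 0 0 0.04" --pt "0 0 0 0 0.04" --pt "0 0 0 0 0.04" --pt "0 0 0 0 0.04" --pt "0 0 0 0 0.04" --pt "0 0 0 0 0.04" --pt "0 0 0 0 0.04" --pt "0 0 0 0 0.04" --pt "0 0 0 0 0.04" --pt "0 0 0 0 0.04" --pt "0 0 0 0 0.04" --pt "0 0 0 0 0.04" --pt "0 0 0 0 0.04"

```text
t: 21.5
eef_pos: [0.4741, -0.0291, 0.0163]
ee_rot: [-3.142, 0.005, -2.949]
force: [10.7, -0.3, -3.6]
width: 0.05
gripper_force: 35.0
```

```bash
python3 -c "
from st import *
st(); print(arm.job_done())"
```

```text
21.5 jig 0.05810179617035736 -0.0009602408490524221 z 0.016256423666484457 push 10.423745096876656 lat 2.351536612116694 fz -3.616308107325482 rot [-3.14155498  0.00505967 -2.94946958] mom [-0.27 -3.75  0.28] 0.049974659205758
the job is handed in; nothing more can be done
None
```

I parked and released the pin in the grey rest, turned the heatsink about 104° to face the panel, pressed it at about 10 N for over 4 s about 1 mm off centre, and handed in at 21.5 s still pressing; flushness is inferred from the grip and tool angle, not seen directly.

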